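# Drive the hinge pin out of the bench bracket

## Task

First put the tray with the handle flat on the bench under the hinge pin, while the pin is still in place. Then use the slim punch from the rack (the one with the plain straight handle) to push the pin down and out of the bracket, so that it drops into the tray. Push the punch in until its collar sits on the bracket and leave it standing in the hole, with the pin in the tray.

Things in the scene. Friction and masses are not known exactly. Their poses are not given: they have to be found in the camera images.
- pin: Steel hinge pin, 52 mm long, 23 mm in diameter, upright in the hole at the robot-side end of the bracket's arm, its flat top about 12 mm proud; the lowest 11 mm taper to 15 mm. Origin at its middle, z along it to the flat top. Sprung balls 35 mm below the hole's mouth hold it: driving it down takes about 5 to 15 N until its top has passed them, then it falls.
- punch: Slim punch, hung by its collar in a plywood rack (top 80 mm high), in any of 3 places 90 mm apart; it lifts straight up. Neighbours, thick-nosed: one with a fat 44 mm handle, one with a T-handle. Origin: centre of the collar's underside, z up. Nose 11 mm wide, 60 mm down from origin; collar 50 mm wide, 7 thick; round straight handle 28 mm wide, 7 to 82 mm above origin. 0.25 kg.
- tray: White square open tray with a straight handle, on the bench. Origin: centre of its underside, z up. 110 x 110 mm, 35 mm high, walls and floor about 4 mm. The handle is a bar along the tray's -x axis, 22 mm wide, from 54 to 174 mm from the origin, between 21 and 35 mm above the bench; take it near its free end. About 0.25 kg.
- bore (a point): Centre of the upper mouth of the pin's hole, on top of the fixed bracket's knuckle, 140 mm above the bench; z up, x along the arm to the post. Hole 25 mm in diameter, vertical, right through the knuckle (52 x 52 x 45 mm), which hangs 95 mm above the bench: the tray fits beneath. Post and foot plate (120 mm wide) start 100 mm along x; nothing of the bracket is higher than this point.

How it is judged:
By the outcome, as a careful person would: the job done as asked, in the order asked, and still so for the second after the job is handed in, with the robot touching nothing.
It also fails if it takes over 58 s, if anything falls off the work surface, if the arm or the gripper's body presses on something with over 40 N, if the wrist force passes 120 N, or if a joint passes its speed limit or range.

## Robot

A 6-joint arm with a two-finger parallel gripper is mounted at the origin on the work surface. World frame = base frame: x ahead of the robot, y to its left, z up, the work surface at z = 0. Lengths are in m, angles in degrees, forces in N, time in s.
With the tool pointing down it reaches from about 0.3 to 0.75 m from the base axis. Payload 8.5 kg.
Tool frame: the origin (TCP) lies at the very end of the fingers, on their centre line; the grasp point (between the pads) lies env.pinch_z behind it (env.pinch_z is the distance from the TCP to the grasp point, in m); z points along the fingers, y is the line along which they close (so a half turn about z gives the same grasp; the last joint's range is limited). The gripper opens to 85 mm and grips with 20 to 120 N. Pads are 22 mm wide; open, the fingers measure 114 mm over their backs; the gripper's body (76 mm by 85 mm) begins 54 mm behind the grasp point. The pads swing forward as they close: fully open they stand 13 mm farther back than shut.
Start: joints at [59.284, 21.807, 74.336, -0, 83.858, -12.336], TCP at [0.173, 0.522, 0.231] pointing down, gripper open.
Joint ranges: [-178.18, 178.18], [-50.72, 133.34], [12.68, 142.11], [-81.47, 261.47], [9.98, 163.14], [-165.26, 165.26]. Speed limits (degrees/s): [136.94, 136.94, 180, 180, 180, 180].

## Interface

Orientations are given as a 3x3 rotation matrix whose columns are the frame's x, y, z axes.
In Python, from rig import telemetry, get_image, env gives the robot as it stands. The module is installed in compiled form; this text tells all that it offers.
- The arm moves only by the tool apply_moves, never from a script. Its argument "series" is a list of rows, each a list of 7 numbers: the shift along the tool's x, y, z in mm, then the turn, a rotation vector about the tool's x, y, z in degrees, then the opening, from 0 (shut) to 1 (fully open). A call has 1 to 12 rows; each row shifts and turns the commanded pose from where the row before left it, along the tool's axes as they then stand; what a row does not reach is not made up. A row lasts 1/8 s, in which the tool goes at most 62.5 mm and 10.7 degrees, less where a joint would pass 70% of its speed; a pose out of reach is approached as far as the arm can. A call with a gripper value outside its range is refused whole. The fingers move at their own pace and stop on an object; "grip_force" is the grip in N (left out, the last holds). Time passes only in rows, so rows that do not move let the fingers close. It gives the time, the measured TCP pose, the force, the opening and the grip force at its end, in the units of the state.
- telemetry.observe(): the state, without advancing time (a new reading comes with each control period).
- get_image(name): name is "scene" or "top"; returns a dict with "frame" (480x640x3 uint8, red, green, blue), "z_map" (480x640 float32, m along the optical axis (not along the pixel's ray), 0 where there is no reading), "vertical_fov" (degrees; the focal length in pixels is half the picture's height over the tangent of half this angle, whatever the lens; pixels are square), "cx", "cy" (the principal point, pixels), "eye" and "attitude" of the camera in the world. Camera axes: x right, y up, looking along -z (the intrinsics and any distortion apply to the point x, -y, -z); pixel columns grow to the right and rows downward; lengths in m; the calibration is good to about 2 mm. A picture is of the moment at which its call begins.
- env.close_job(): hands the job in; it is judged then, once.
The state is a dict: "time_s": time; "q": joint angles; "qvel": joint speeds; "joint_efforts": joint torques, N m; "position": TCP position; "tool_rot": TCP orientation; "ft_force": force on the tool from outside, world axes, zero at the start; "wrist_torque": the same for the moment, N m; "grip_width": finger opening in m; "gripper_force": force on a finger pad.
Only numpy, scipy, OpenCV 4.12 (cv2) and the standard library are available. Lean on these libraries where they do the work, as an engineer would, in place of code of your own. Each camera call takes 0.05 s, during which the arm holds its last target. There are 200 camera calls.

## Working session

There is one attempt and no reset: what is moved stays moved. The work goes in short steps, Python scripts to look and compute and a tool call to move; the robot and the scene stay as the last step left them, time stands still between calls to the robot, and variables do not carry over. Pictures are saved under pics/ and viewed, at most 10 in all, crops included, and the job is handed in when it is done.

Besides the shell and the picture viewer there is one more tool, called as name(argument=value, ...) on one line, values as JSON. apply_moves: Moves the arm, as the interface text tells. Its arguments: {"type":"object","properties":{"series":{"type":"array"},"grip_force":{"type":"number"}},"required":["series"]}

```bash
mkdir -p pics; python3 - <<'E'
from rig import telemetry,get_image,env
import cv2,numpy as np
print(env.pinch_z); s=telemetry.observe(); print(s)
for n in("scene","top"):
    d=get_image(n); cv2.imwrite(f"pics/{n}0.png",d["frame"][:,:,::-1]); np.savez(f"{n}0.npz",**d)
    print({k:v for k,v in d.items() if k not in("frame","z_map")}, (d["z_map"]>0).mean())
E
```

```text
0.0187
{'time_s': 0.0, 'q': array([ 5.92839280e+01,  2.18406993e+01,  7.43858225e+01,  1.01661336e-03,
        8.38567932e+01, -1.23372946e+01]), 'qvel': array([ 0.03516068,  0.02457443,  0.01525422, -0.00091857,  0.00464649,
       -0.0008685 ]), 'joint_efforts': array([ 2.16464246e-04, -4.48463881e+01, -2.31275207e+01, -1.48988752e-04,
        4.79770184e-03, -1.45469591e-05]), 'position': array([0.17327168, 0.52168377, 0.23070821]), 'tool_rot': array([[-9.48992137e-01,  3.15298825e-01, -7.57908250e-04],
       [ 3.15299566e-01,  9.48991382e-01, -1.24110991e-03],
       [ 3.27927900e-04, -1.41677169e-03, -9.99998943e-01]]), 'ft_force': array([ 0.27916278,  0.12130048, -0.03319516]), 'wrist_torque': array([ 0.05339654, -0.04474947, -0.00102002]), 'gripper_force': 0.0, 'grip_width': 0.08552850659952395}
{'vertical_fov': 50.59671754667639, 'cx': 320.45546661258965, 'cy': 239.44141919439033, 'eye': array([ 1.23355814, -0.32709656,  0.6813832 ]), 'attitude': array([[ 0.41187944, -0.5464434 ,  0.72921529],
       [ 0.91123744,  0.24586298, -0.33045079],
       [ 0.00128561,  0.80059416,  0.59920559]])} 0.9960546875
{'vertical_fov': 54.72043943626446, 'cx': 318.87067816605213, 'cy': 239.06067245381894, 'eye': array([ 0.38806869, -0.02891687,  0.87951373]), 'attitude': array([[-5.48513507e-02,  9.76117489e-01, -2.10204607e-01],
       [-9.98494069e-01, -5.34193673e-02,  1.24886399e-02],
       [ 9.61382671e-04,  2.10573072e-01,  9.77577648e-01]])} 0.9961067708333333
```

View pics/top0.png

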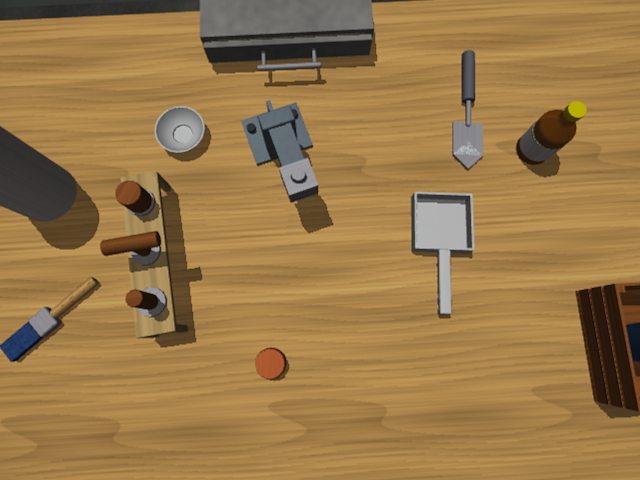

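View pics/scene0.png

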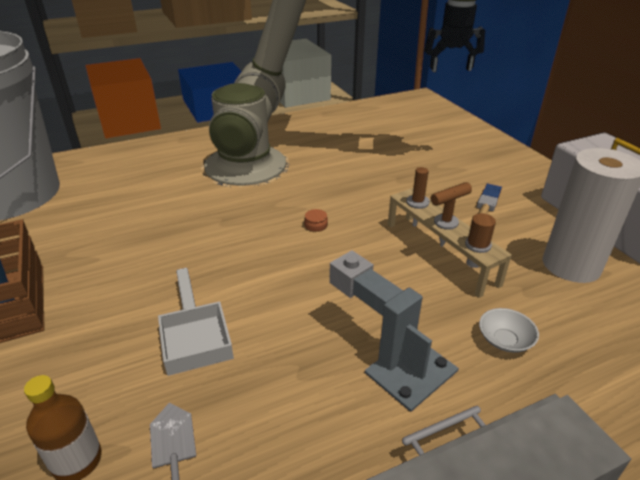

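The top view shows the tray at about (443,222) with its handle running down to (445,313). The pin is at (299,176) on the knuckle at (298,180). The rack is on the left, and the slim punch is the nearest to the robot, with its collar at about (152,302). The scene view agrees: the slim handle is at (420,187).

```bash
cat >h.py <<'E'
import numpy as np,cv2
from rig import get_image,telemetry,env
def cloud(d):
    f=240/np.tan(np.radians(d["vertical_fov"])/2)
    v,u=np.mgrid[0:480,0:640]; z=d["z_map"]
    c=np.stack([(u-d["cx"])/f*z,-(v-d["cy"])/f*z,-z],-1)
    return c@np.array(d["attitude"]).T+d["eye"]
def ray(d,u,v,h):
    f=240/np.tan(np.radians(d["vertical_fov"])/2)
    r=np.array(d["attitude"])@np.array([(u-d["cx"])/f,-(v-d["cy"])/f,-1])
    return d["eye"]+r*(h-d["eye"][2])/r[2]
def circle(m):
    c=max(cv2.findContours(m.astype(np.uint8),0,2)[0],key=cv2.contourArea)
    return cv2.minAreaRect(c),c
E
python3 - <<'E'
from h import *
for n in("top","scene"):
    d=dict(np.load(n+"0.npz")); P=cloud(d); d=dict(d)
    print(n,"bench z grid",[[round(float(P[v,u,2])*1000,1) for u in range(20,640,100)] for v in (100,270,350,400,450)])
    x,y,z=P[...,0],P[...,1],P[...,2]
    ok=d["z_map"]>0
    def rep(name,m):
        q=P[m&ok]; 
        if len(q)<5: print(name,len(q));return
        r=cv2.minAreaRect(q[:,:2].astype(np.float32)*1000)
        print(name,len(q),"mean",q.mean(0).round(4),"rect",np.round(r[0],1),np.round(r[1],1),round(r[2],1),"z",np.percentile(q[:,2],[5,50,95]).round(4))
    ku=(abs(x-0.5)<.15)&(abs(y-0.03)<.12)
    rep("pintop",ku&(z>.147)&(z<.158)); rep("knuckle/arm",ku&(z>.134)&(z<.146))
    tr=(x>.2)&(x<.62)&(y<-.1)&(y>-.35)
    hs=cv2.cvtColor(d["frame"],cv2.COLOR_RGB2HSV); wh=hs[...,1]<40
    rep("tray",tr&(z>.029)&(z<.042)&wh)
    th=tr&(z>.029)&(z<.042)&wh
    rep("traybig",th&(x>th.any()*(np.percentile(x[th],99)-.100))) 
    rk=(x>.1)&(x<.6)&(y>.15)&(y<.45)
    rep("racktop",rk&(z>.074)&(z<.083)); rep("handles",rk&(z>.155)&(z<.2)); rep("collar",rk&(z>.084)&(z<.092))
    hm=(rk&(z>.158)&(z<.2)&ok).astype(np.uint8)
    k,l,s,c=cv2.connectedComponentsWithStats(hm)
    for i in range(1,k):
        if s[i,4]>20: rep("h%d"%i,l==i)
E
```

```text
top bench z grid [[-0.2, -1.1, -0.7, 0.9, -2.9, 1.0, -2.4], [-1.8, -3.7, -1.7, -0.3, -1.9, -1.8, -2.0], [14.5, -2.2, 1.5, -1.2, -0.7, -2.5, 101.6], [-3.8, -0.2, -0.9, -4.4, -3.4, -0.1, 77.2], [0.0, -1.0, 0.2, -0.4, -1.6, 0.4, -1.1]]
pintop 26 mean [ 0.6479 -0.0087  0.15  ] rect [647.7  -9.4] [ 4.4 16.6] 0.9 z [0.1485 0.1498 0.1521]
knuckle/arm 353 mean [ 0.6398 -0.0101  0.1388] rect [644.3 -12.7] [26.7 52. ] 16.8 z [0.136  0.1389 0.1412]
tray 1165 mean [ 0.508  -0.2677  0.0336] rect [ 521.9 -268.9] [110.9 202.8] 84.8 z [0.0307 0.0337 0.0363]
traybig 540 mean [ 0.5547 -0.2729  0.0335] rect [ 569.1 -273.2] [110.9 107.9] 84.8 z [0.0302 0.0336 0.0364]
racktop 2577 mean [0.4928 0.2538 0.0787] rect [506.9 258.8] [193.9  67.6] 7.0 z [0.0763 0.0787 0.0812]
handles 1020 mean [0.5303 0.2609 0.1599] rect [508.7 258.9] [115.2  90. ] 7.0 z [0.156  0.1602 0.1627]
collar 593 mean [0.4993 0.2529 0.0862] rect [499.1 257.2] [117.8  49. ] 7.7 z [0.0843 0.086  0.0887]
h1 594 mean [0.5541 0.2643 0.1606] rect [554.5 264.6] [20.2 90. ] 7.3 z [0.1584 0.1607 0.1631]
h3 242 mean [0.4652 0.2527 0.1605] rect [4
[... 509 characters left out ...]
 mean [ 0.5172 -0.2719  0.0346] rect [ 522.6 -270.4] [109.  203.5] 85.0 z [0.0304 0.0349 0.037 ]
traybig 471 mean [ 0.5519 -0.277   0.0341] rect [ 569.9 -274.5] [109.3 107.8] 85.4 z [0.03   0.0345 0.0369]
racktop 1011 mean [0.5148 0.2489 0.0802] rect [505.9 257.6] [192.5  70.8] 6.9 z [0.0763 0.0804 0.0824]
handles 447 mean [0.5398 0.2583 0.1607] rect [510.8 259.3] [118.1  90.2] 5.5 z [0.1559 0.1613 0.164 ]
collar 384 mean [0.5247 0.2542 0.0874] rect [513.8 256.2] [159.9  54. ] 8.0 z [0.0847 0.0875 0.0897]
h1 84 mean [0.469  0.2505 0.1619] rect [467.6 250.9] [27.2 26.2] 38.5 z [0.1591 0.1623 0.1639]
h2 268 mean [0.5594 0.2617 0.1617] rect [557.  263.8] [23.8 90.1] 5.6 z [0.1585 0.1621 0.1641]
```

```bash
python3 - <<'E'
from h import *
for n in("top","scene"):
    d=dict(np.load(n+"0.npz")); P=cloud(d); x,y,z=P[...,0],P[...,1],P[...,2]
    ku=(abs(x-.68)<.12)&(abs(y-.02)<.12)
    for name,m in(("pin",ku&(z>.1455)&(z<.16)),("kn",ku&(z>.134)&(z<.1455)),("foot",ku&(z>.004)&(z<.02))):
        q=P[m]; r=cv2.minAreaRect(q[:,:2].astype(np.float32)*1000)
        print(n,name,len(q),q.mean(0).round(4),np.round(r[0],1),np.round(r[1],1),round(r[2],1))
    # arm direction: centroid of knuckle-top vs. far arm points
    m=ku&(z>.100)&(z<.145); q=P[m]; 
    k,l,s,c=cv2.connectedComponentsWithStats((ku&(z>.1455)&(z<.16)).astype(np.uint8))
    i=1+s[1:,4].argmax(); print("pin px",c[i],"ray",ray(d,*c[i],.152).round(4))
    # tray: fitted edges of handle: axis from points z>.029 & x<.50
    t=(x>.38)&(x<.5)&(y<-.2)&(y>-.33)&(z>.025)&(z<.042); q=P[t][:,:2]
    r=cv2.minAreaRect(q.astype(np.float32)*1000); print("handle",np.round(r[0],1),np.round(r[1],1),round(r[2],1), q[:,0].min())
d=dict(np.load("top0.npz"))
im=d["frame"][90:220,220:350,::-1]; cv2.imwrite("pics/br.png",cv2.resize(im,None,fx=4,fy=4))
E
```

```text
top pin 154 [ 0.6564 -0.0088  0.1502] [656.5  -8.8] [21.7 22.3] 89.0
top kn 1644 [0.7043 0.0059 0.1381] [706.2   6. ] [155.9  59.9] 17.2
top foot 690 [0.7715 0.0429 0.0073] [708.3 -10.1] [270.2 177.9] 63.0
pin px [297.43506494 174.37662338] ray [ 0.6557 -0.0088  0.152 ]
handle [ 459.5 -263.1] [22.8 80.8] 84.7 0.41905191316238904
scene pin 136 [ 0.6596 -0.0106  0.1512] [658.7 -10. ] [21.9 23.9] 62.2
scene kn 1904 [0.7175 0.0054 0.1384] [707.3   6.7] [158.9  60.8] 15.0
scene foot 716 [0.7838 0.0063 0.0098] [700.3  17.2] [199.2 229. ] 0.0
pin px [351.47058824 259.41911765] ray [ 0.6606 -0.0111  0.152 ]
handle [ 458.8 -263.7] [21.8 81. ] 84.7 0.4189850608648228
```

View pics/br.png

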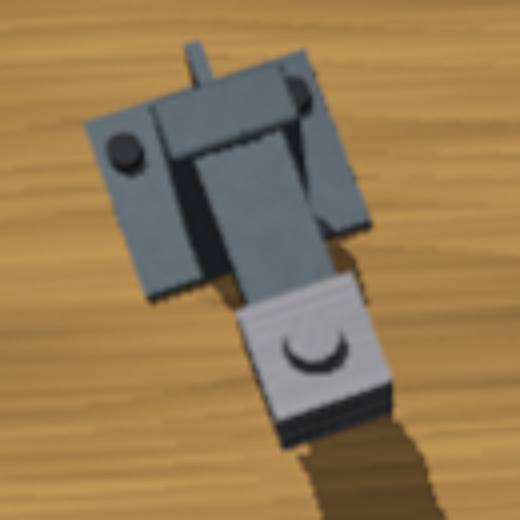

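The crop shows the pin at about (316,340), centred in the knuckle top, with the arm yawed about 17°. Next I'll check where the tray handle's free end is.

```bash
python3 - <<'E'
from h import *
d=dict(np.load("top0.npz"));P=cloud(d)
for v in range(250,320,6): print(v,P[v,445].round(3),d["frame"][v,445],ray(d,445,v,.035).round(3))
g=cv2.cvtColor(d["frame"],cv2.COLOR_RGB2HSV); m=((g[...,1]<50)&(g[...,2]>100)).astype(np.uint8); m[:,:405]=0;m[:,485:]=0;m[:180]=0;m[325:]=0
c=max(cv2.findContours(m,0,2)[0],key=cv2.contourArea)[:,0]
W=np.array([ray(d,*p,.035)[:2] for p in c]).astype(np.float32)*1000
print(cv2.minAreaRect(W))
for a,b in((385,470),(470,500)): 
    q=W[(W[:,0]>a)&(W[:,0]<b)]; print(a,cv2.minAreaRect(q))
E
```

```text
250 [ 0.537 -0.273  0.03 ] [173 174 173] [ 0.536 -0.272  0.035]
256 [ 0.525 -0.271  0.033] [177 178 178] [ 0.525 -0.271  0.035]
262 [ 0.514 -0.27   0.034] [177 178 178] [ 0.514 -0.27   0.035]
268 [ 0.502 -0.267  0.038] [176 178 177] [ 0.503 -0.268  0.035]
274 [ 0.492 -0.267  0.034] [177 178 177] [ 0.492 -0.267  0.035]
280 [ 0.481 -0.266  0.035] [176 178 177] [ 0.481 -0.266  0.035]
286 [ 0.47  -0.265  0.034] [177 178 178] [ 0.47  -0.265  0.035]
292 [ 0.459 -0.264  0.034] [178 179 178] [ 0.459 -0.263  0.035]
298 [ 0.448 -0.263  0.033] [177 179 178] [ 0.448 -0.262  0.035]
304 [ 0.437 -0.261  0.036] [177 178 177] [ 0.437 -0.261  0.035]
310 [ 0.427 -0.26   0.034] [177 178 178] [ 0.427 -0.26   0.035]
316 [ 0.417 -0.268  0.001] [86 64 36] [ 0.416 -0.258  0.035]
((534.3385620117188, -270.2280578613281), (109.9354248046875, 227.83843994140625), 84.8738021850586)
385 ((441.8459777832031, -261.0365905761719), (20.100645065307617, 41.69452667236328), 87.84110260009766)
470 ((0.0, 0.0), (0.0, 0.0), 0.0)
```

apply_moves(series=[[0, 0, 0, 0, 0, -6.7, 1], [0, 0, 0, 0, 0, -6.6, 1], [-31, -36.6, -1, 0, 0, 0, 1], [-31, -36.6, -1, 0, 0, 0, 1], [-31, -36.6, -1, 0, 0, 0, 1], [-31, -36.6, -1, 0, 0, 0, 1], [-31, -36.6, -1, 0, 0, 0, 1], [-31, -36.6, -1, 0, 0, 0, 1], [-31, -36.6, -1, 0, 0, 0, 1], [-31, -36.6, -1, 0, 0, 0, 1], [-31, -36.6, -1, 0, 0, 0, 1], [-31, -36.6, -1, 0, 0, 0, 1]], grip_force=80)

```text
time_s: 1.6
position: [0.4504, 0.1285, 0.2412]
tool_rot: [[-0.996, 0.089, -0.0], [0.089, 0.996, 0.0], [0.0, 0.0, -1.0]]
ft_force: [0.7, 0.5, -0.5]
grip_width: 0.0855
gripper_force: 0.0
```

apply_moves(series=[[-2.1, -39, 8, 0, 0, 0, 1], [-2.1, -39, 8, 0, 0, 0, 1], [-2.1, -39, 8, 0, 0, 0, 1], [-2.1, -39, 8, 0, 0, 0, 1], [-2.1, -39, 8, 0, 0, 0, 1], [-2.1, -39, 8, 0, 0, 0, 1], [-2.1, -39, 8, 0, 0, 0, 1], [-2.1, -39, 8, 0, 0, 0, 1], [-2.1, -39, 8, 0, 0, 0, 1], [-2.1, -39, 8, 0, 0, 0, 1], [0, 0, 0, 0, 0, 0, 1], [0, 0, 0, 0, 0, 0, 1]])

```text
time_s: 3.1
position: [0.436, -0.2598, 0.1612]
tool_rot: [[-0.996, 0.089, -0.0], [0.089, 0.996, 0.001], [0.001, 0.001, -1.0]]
ft_force: [-0.2, 0.1, 0.8]
grip_width: 0.0855
gripper_force: 0.0
```

```bash
cat >>h.py <<'E'
def to(p,yaw):
    "tool-frame shift (mm) to p, after turning tool z so that tool x lies at yaw"
    s=telemetry.observe(); R=np.array(s["tool_rot"]); c=s["position"]
    y0=np.degrees(np.arctan2(R[1,0],R[0,0])); dy=(yaw-y0+180)%360-180
    a=np.radians(yaw); ax=np.array([[np.cos(a),np.sin(a),0],[np.sin(a),-np.cos(a),0],[0,0,-1]])
    print("t",round(s["time_s"],2),"at",c.round(4),"yaw",round(y0,2),"turn z",round(-dy,2),"shift after turn",(1000*ax.T@(np.array(p)-c)).round(1),"F",s["ft_force"].round(1),"grip",round(s["grip_width"],4),s["gripper_force"])
E
python3 -c "
from h import *
to([.4357,-.2614,.010],174.9); print(telemetry.observe()['q'].round(1), telemetry.observe()['tool_rot'].round(3))"
```

```text
t 3.1 at [ 0.436  -0.2598  0.1612] yaw 174.92 turn z 0.02 shift after turn [  0.2  -1.6 151.2] F [-0.2  0.1  0.8] grip 0.0855 0.0
[ -44.2   21.4   87.6    0.    71.1 -129.1] [[-0.996  0.089 -0.   ]
 [ 0.089  0.996  0.001]
 [ 0.001  0.001 -1.   ]]
```

apply_moves(series=[[0, -1.6, 29, 0, 0, 0, 1], [0, 0, 30, 0, 0, 0, 1], [0, 0, 30, 0, 0, 0, 1], [0, 0, 30, 0, 0, 0, 1], [0, 0, 20, 0, 0, 0, 1], [0, 0, 10, 0, 0, 0, 1], [0, 0, 0, 0, 0, 0, 0], [0, 0, 0, 0, 0, 0, 0], [0, 0, 0, 0, 0, 0, 0], [0, 0, 0, 0, 0, 0, 0], [0, 0, 0, 0, 0, 0, 0], [0, 0, 0, 0, 0, 0, 0]], grip_force=100)

```text
time_s: 4.6
position: [0.4361, -0.2622, 0.0125]
tool_rot: [[-0.996, 0.089, 0.0], [0.089, 0.996, -0.0], [-0.0, -0.0, -1.0]]
ft_force: [-2.8, 0.0, 2.5]
grip_width: 0.0201
gripper_force: 98.1
```

```bash
python3 - <<'E'
from h import *
to([.657-.1574,-.0095+.0141,.018],174.9)
d=get_image("scene"); cv2.imwrite("pics/grip.png",cv2.resize(d["frame"][180:420,100:420,::-1],None,fx=2,fy=2))
E
```

```text
t 4.6 at [ 0.4361 -0.2622  0.0125] yaw 174.91 turn z 0.01 shift after turn [-39.6 271.4  -5.5] F [-2.8  0.   2.5] grip 0.0201 98.06346774101257
```

View pics/grip.png

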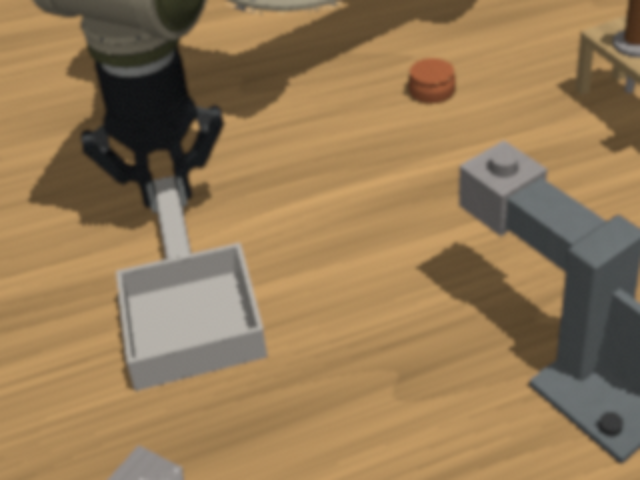

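apply_moves(series=[[0, 0, -4, 0, 0, 0, 0], [0, 0, -6, 0, 0, 0, 0], [0, 5, 0, 0, 0, 0, 0], [0, 12, 0, 0, 0, 0, 0], [0, 20, 0, 0, 0, 0, 0], [0, 25, 0, 0, 0, 0, 0], [0, 25, 0, 0, 0, 0, 0], [0, 25, 0, 0, 0, 0, 0], [-4, 25, 0, 0, 0, 0, 0], [-6, 25, 0, 0, 0, 0, 0], [-6, 25, 0, 0, 0, 0, 0], [-6, 25, 0, 0, 0, 0, 0]])

```text
time_s: 6.15
position: [0.4763, -0.0506, 0.0222]
tool_rot: [[-0.996, 0.088, -0.001], [0.088, 0.996, 0.001], [0.001, 0.0, -1.0]]
ft_force: [-0.3, -0.7, -3.1]
grip_width: 0.0203
gripper_force: 97.9
```

apply_moves(series=[[-6, 25, 0, 0, 0, 0, 0], [-6, 20, 0, 0, 0, 0, 0], [-4, 10, 0, 0, 0, 0, 0], [-1, 4, 0, 0, 0, 0, 0], [0, 0, 0, 0, 0, 0, 0], [0, 0, 0, 0, 0, 0, 0]])

```text
time_s: 6.9
position: [0.4987, 0.004, 0.0223]
tool_rot: [[-0.996, 0.089, -0.0], [0.089, 0.996, -0.0], [0.0, -0.0, -1.0]]
ft_force: [0.1, -0.3, -2.3]
grip_width: 0.02
gripper_force: 98.0
```

```bash
python3 - <<'E'
from h import *
to([.657-.1574,-.0095+.0141,.014],174.9)
for n in("top","scene"):
    d=get_image(n);P=cloud(d);x,y,z=P[...,0],P[...,1],P[...,2]
    m=(x>.56)&(x<.76)&(abs(y)<.1)&(z>.030)&(z<.065)
    hs=cv2.cvtColor(d["frame"],cv2.COLOR_RGB2HSV); m&=(hs[...,1]<35)&(hs[...,2]>90)
    q=P[m];print(n,len(q),np.percentile(q[:,2],[5,50,95]).round(4),cv2.minAreaRect(q[:,:2].astype(np.float32)*1000))
    cv2.imwrite(f"pics/u_{n}.png",d["frame"][:,:,::-1]) 
E
```

```text
t 6.9 at [0.4987 0.004  0.0223] yaw 174.88 turn z -0.02 shift after turn [-0.9  0.6  8.3] F [ 0.1 -0.3 -2.3] grip 0.02 97.97960042953491
top 362 [0.0355 0.0406 0.0431] ((654.5442504882812, -9.268013000488281), (109.2635726928711, 111.50579071044922), 84.8884506225586)
scene 659 [0.0312 0.0396 0.0436] ((635.9405517578125, -16.044445037841797), (96.27772521972656, 151.62054443359375), 85.27066802978516)
```

View pics/u_scene.png

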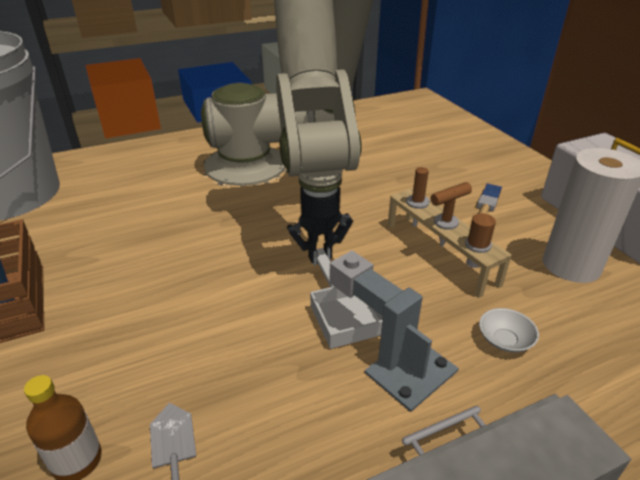

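The tray hangs under the knuckle, its centre at about (654,-9) mm against the pin at (657,-9.5). I'll nudge it 2 mm, lower, release and rise.

apply_moves(series=[[-2.5, -0.5, 3, 0, 0, 0, 0], [0, 0, 4, 0, 0, 0, 0], [0, 0, 3, 0, 0, 0, 0], [0, 0, 0, 0, 0, 0, 0], [0, 0, 0, 0, 0, 0, 0.3], [0, 0, 0, 0, 0, 0, 1], [0, 0, 0, 0, 0, 0, 1], [0, 0, 0, 0, 0, 0, 1], [0, 0, -15, 0, 0, 0, 1], [0, 0, -35, 0, 0, 0, 1], [0, 0, -45, 0, 0, 0, 1], [0, 0, -45, 0, 0, 0, 1]])

```text
time_s: 8.5
position: [0.5011, 0.0038, 0.1537]
tool_rot: [[-0.996, 0.089, -0.0], [0.089, 0.996, 0.0], [0.0, 0.0, -1.0]]
ft_force: [-0.3, 0.3, -0.4]
grip_width: 0.0855
gripper_force: 0.0
```

apply_moves(series=[[0, 0, -45, 0, 0, 0, 1], [0, 0, -40, 0, 0, 0, 1], [0, 0, 0, 0, 0, 0, 1]])

```text
time_s: 8.88
position: [0.5023, 0.0036, 0.24]
tool_rot: [[-0.996, 0.088, 0.006], [0.088, 0.996, -0.001], [-0.006, -0.001, -1.0]]
ft_force: [0.8, -0.4, -0.2]
grip_width: 0.0851
gripper_force: 0.0
```

```bash
python3 - <<'E'
from h import *
to([.466,.252,.240],187.5)
d=get_image("top");P=cloud(d);x,y,z=P[...,0],P[...,1],P[...,2]
hs=cv2.cvtColor(d["frame"],cv2.COLOR_RGB2HSV)
m=(x>.56)&(x<.76)&(abs(y)<.1)&(z>.025)&(z<.055)&(hs[...,1]<35)&(hs[...,2]>90)
q=P[m];print(len(q),np.percentile(q[:,2],[5,50,95]).round(4),cv2.minAreaRect(q[:,:2].astype(np.float32)*1000))
m=((abs(x-.466)<.05)&(abs(y-.252)<.05)&(z>.155)).astype(np.uint8)
u=cv2.moments(m,True); print(ray(d,u["m10"]/u["m00"],u["m01"]/u["m00"],.162).round(4), P[m>0].mean(0).round(4))
d=dict(np.load("scene0.npz"));P=cloud(d);x,y,z=P[...,0],P[...,1],P[...,2]
for lo,hi in((.1,.16),(.155,.17)):
  m=(abs(x-.466)<.03)&(abs(y-.252)<.03)&(z>lo)&(z<hi); q=P[m]; print(cv2.minEnclosingCircle(q[:,:2].astype(np.float32)*1000),q.mean(0))
E
```

```text
t 8.88 at [0.5023 0.0036 0.24  ] yaw 174.93 turn z -12.57 shift after turn [  3.5 251.    0. ] F [ 0.8 -0.4 -0.2] grip 0.0851 0.0
2 [0.0309 0.0329 0.0349] ((706.34521484375, -62.926239013671875), (0.3871341943740845, 0.0), -171.49168395996094)
[0.4648 0.2516 0.162 ] [0.4649 0.2522 0.1604]
((470.2427062988281, 251.10659790039062), 14.675393104553223) [0.47459369 0.24685367 0.1302235 ]
((467.2361755371094, 250.7806854248047), 14.940011024475098) [0.46997703 0.24972945 0.16094697]
```

apply_moves(series=[[0, 0, 0, 0, 0, -6.3, 1], [0, 0, 0, 0, 0, -6.2, 1], [0.3, 20, 0, 0, 0, 0, 1], [0.4, 36, 0, 0, 0, 0, 1], [0.4, 36, 0, 0, 0, 0, 1], [0.4, 36, 0, 0, 0, 0, 1], [0.5, 36, 0, 0, 0, 0, 1], [0.5, 36, 0, 0, 0, 0, 1], [0.5, 31, 0, 0, 0, 0, 1], [0.5, 20, 0, 0, 0, 0, 1], [0, 0, 0, 0, 0, 0, 1], [0, 0, 0, 0, 0, 0, 1]])

```text
time_s: 10.42
position: [0.4653, 0.2516, 0.2365]
tool_rot: [[-0.992, -0.129, -0.002], [-0.129, 0.992, -0.001], [0.002, -0.0, -1.0]]
ft_force: [0.2, 0.5, -0.4]
grip_width: 0.0854
gripper_force: 0.0
```

```bash
python3 - <<'E'
from h import *
to([.466,.252,.110],187.5)
d=get_image("top");P=cloud(d);x,y,z=P[...,0],P[...,1],P[...,2]
hs=cv2.cvtColor(d["frame"],cv2.COLOR_RGB2HSV)
m=(x>.56)&(x<.76)&(abs(y)<.1)&(z>.025)&(z<.055)&(hs[...,1]<35)&(hs[...,2]>90)
q=P[m];print(len(q),np.percentile(q[:,2],[5,50,95]).round(4),cv2.minAreaRect(q[:,:2].astype(np.float32)*1000))
E
```

```text
t 10.43 at [0.4653 0.2516 0.2365] yaw -172.6 turn z -0.1 shift after turn [ -0.7   0.4 126.5] F [ 0.2  0.5 -0.4] grip 0.0854 0.0
638 [0.0307 0.0337 0.0364] ((636.362548828125, -7.7592315673828125), (109.3513412475586, 152.7261199951172), 84.80510711669922)
```

apply_moves(series=[[-0.7, 0.4, 26, 0, 0, 0, 1], [0, 0, 30, 0, 0, 0, 1], [0, 0, 30, 0, 0, 0, 1], [0, 0, 25, 0, 0, 0, 1], [0, 0, 15, 0, 0, 0, 1], [0, 0, 0, 0, 0, 0, 0], [0, 0, 0, 0, 0, 0, 0], [0, 0, 0, 0, 0, 0, 0], [0, 0, 0, 0, 0, 0, 0], [0, 0, 0, 0, 0, 0, 0]], grip_force=70)

```text
time_s: 11.72
position: [0.4665, 0.2527, 0.1122]
tool_rot: [[-0.992, -0.129, 0.002], [-0.129, 0.992, 0.0], [-0.002, -0.0, -1.0]]
ft_force: [-0.2, -1.5, 5.7]
grip_width: 0.0262
gripper_force: 68.7
```

apply_moves(series=[[0, 0, -5, 0, 0, 0, 0], [0, 0, -15, 0, 0, 0, 0], [0, 0, -20, 0, 0, 0, 0], [0, 0, -25, 0, 0, 0, 0], [0, 0, -25, 0, 0, 0, 0], [0, 0, -25, 0, 0, 0, 0], [0, 0, -25, 0, 0, 0, 0], [0, 0, -20, 0, 0, 0, 0], [0, 0, -8, 0, 0, 0, 0], [0, 0, 0, 0, 0, 0, 0]])

```text
time_s: 12.98
position: [0.4659, 0.2527, 0.2791]
tool_rot: [[-0.992, -0.129, -0.0], [-0.129, 0.992, -0.0], [0.0, 0.0, -1.0]]
ft_force: [0.0, -0.9, -2.4]
grip_width: 0.0267
gripper_force: 68.9
```

```bash
python3 - <<'E'
from h import *
to([.657,-.0095,.27],187.5)
d=get_image("scene");P=cloud(d);cv2.imwrite("pics/lift.png",d["frame"][0:300,250:640,::-1])
x,y,z=P[...,0],P[...,1],P[...,2]
hs=cv2.cvtColor(d["frame"],cv2.COLOR_RGB2HSV)
for lo,hi in((.16,.185),(.185,.21),(.21,.225),(.225,.232),(.232,.25)):
    m=(abs(x-.466)<.05)&(abs(y-.252)<.05)&(z>lo)&(z<hi); q=P[m]
    if len(q)>5: r=cv2.minEnclosingCircle(q[:,:2].astype(np.float32)*1000); print(lo,len(q),q.mean(0).round(4),q.min(0).round(3),q.max(0).round(3),r)
E
```

```text
t 12.97 at [0.4659 0.2527 0.2791] yaw -172.58 turn z -0.08 shift after turn [-155.2 -284.9    9.1] F [ 0.  -0.9 -2.4] grip 0.0267 68.93014669418335
0.185 50 [0.4687 0.2505 0.1987] [0.463 0.247 0.187] [0.475 0.256 0.209] ((468.7868957519531, 249.61277770996094), 6.261812686920166)
0.21 38 [0.4688 0.2509 0.217 ] [0.461 0.247 0.21 ] [0.474 0.257 0.224] ((467.5623779296875, 250.4293670654297), 6.449955463409424)
0.225 19 [0.4681 0.2508 0.2285] [0.463 0.247 0.225] [0.472 0.257 0.232] ((467.0881652832031, 251.97662353515625), 5.567458152770996)
0.232 47 [0.4768 0.2452 0.2444] [0.461 0.228 0.233] [0.491 0.27  0.25 ] ((471.64837646484375, 249.36700439453125), 23.612661361694336)
```

View pics/lift.png

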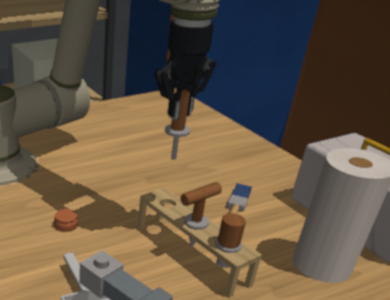

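The punch hangs straight from the gripper, with its collar at about (177,131) and its nose tip at (175,158). Moving over the pin.

apply_moves(series=[[-4, -8, 0, 0, 0, 0, 0], [-9, -17, 0, 0, 0, 0, 0], [-16, -30, 0, 0, 0, 0, 0], [-19, -35, 0, 0, 0, 0, 0], [-19, -35, 0, 0, 0, 0, 0], [-19, -35, 0, 0, 0, 0, 0], [-19, -35, 0, 0, 0, 0, 0], [-19, -35, 0, 0, 0, 0, 0], [-16, -30, 0, 0, 0, 0, 0], [-10, -17, 0, 0, 0, 0, 0], [-5, -8, 0, 0, 0, 0, 0], [0, 0, 0, 0, 0, 0, 0]])

```text
time_s: 14.52
position: [0.6567, -0.0107, 0.2788]
tool_rot: [[-0.992, -0.128, -0.001], [-0.128, 0.992, 0.0], [0.001, 0.0, -1.0]]
ft_force: [0.1, -0.2, -2.7]
grip_width: 0.0268
gripper_force: 69.1
```

apply_moves(series=[[0, 0, 10, 0, 0, 0, 0], [0, 0, 10, 0, 0, 0, 0], [0, 0, 0, 0, 0, 0, 0], [0, 0, 0, 0, 0, 0, 0]])

```text
time_s: 15.02
position: [0.6566, -0.0097, 0.2595]
tool_rot: [[-0.992, -0.129, 0.0], [-0.129, 0.992, -0.0], [-0.0, -0.0, -1.0]]
ft_force: [0.3, -0.4, -2.1]
grip_width: 0.0265
gripper_force: 69.1
```

```bash
python3 - <<'E'
from h import *
to([.657,-.0095,.2],187.5)
d=get_image("scene");P=cloud(d);cv2.imwrite("pics/over.png",cv2.resize(d["frame"][140:340,250:450,::-1],None,fx=3,fy=3))
x,y,z=P[...,0],P[...,1],P[...,2]
for lo,hi in((.135,.144),(.1465,.154),(.166,.18),(.18,.20),(.2,.218)):
    m=(abs(x-.655)<.04)&(abs(y+.01)<.04)&(z>lo)&(z<hi); q=P[m]
    if len(q)>5: r=cv2.minAreaRect(q[:,:2].astype(np.float32)*1000); print(lo,len(q),q.mean(0).round(4),r)
E
```

```text
t 15.03 at [ 0.6566 -0.0097  0.2595] yaw -172.56 turn z -0.06 shift after turn [-0.4  0.2 59.5] F [ 0.3 -0.4 -2.1] grip 0.0265 69.10699009895325
0.135 655 [ 0.6666 -0.0111  0.1397] ((665.339599609375, -7.640983581542969), (70.77953338623047, 54.44239044189453), 16.307373046875)
0.1465 130 [ 0.6598 -0.0105  0.1514] ((658.6148071289062, -9.701295852661133), (22.280132293701172, 23.438968658447266), 12.151345252990723)
0.166 35 [ 0.6594 -0.011   0.1742] ((659.1578369140625, -10.599781036376953), (9.910722732543945, 5.027010440826416), 59.8538818359375)
0.18 71 [ 0.6594 -0.0113  0.1901] ((659.3518676757812, -11.5423583984375), (10.589391708374023, 8.001458168029785), 52.125762939453125)
0.2 45 [ 0.6597 -0.0114  0.2072] ((659.8857421875, -12.336974143981934), (9.858356475830078, 5.515561580657959), 53.12174987792969)
```

View pics/over.png

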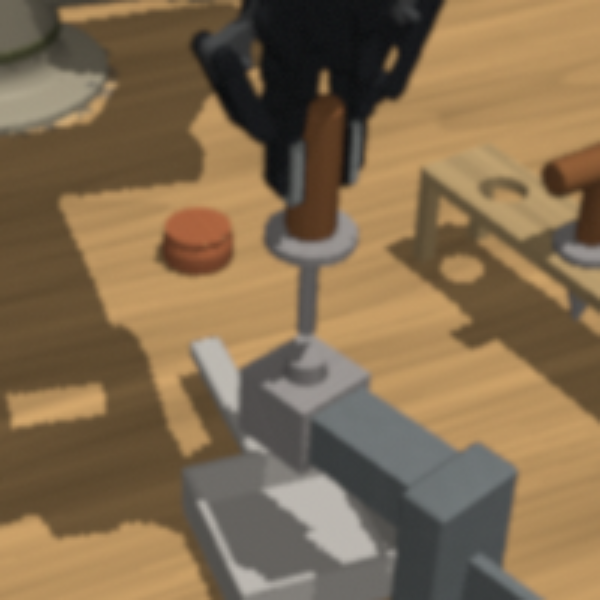

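The nose is over the pin at about (307,340–365), within 2 mm. I'll shift 1.5 mm in +x and press down.

apply_moves(series=[[-1.5, 0.5, 5, 0, 0, 0, 0], [0, 0, 5, 0, 0, 0, 0], [0, 0, 4, 0, 0, 0, 0], [0, 0, 3, 0, 0, 0, 0], [0, 0, 3, 0, 0, 0, 0], [0, 0, 3, 0, 0, 0, 0], [0, 0, 3, 0, 0, 0, 0]])

```text
time_s: 15.95
position: [0.658, -0.0092, 0.2331]
tool_rot: [[-0.992, -0.129, 0.0], [-0.129, 0.992, 0.0], [-0.0, 0.0, -1.0]]
ft_force: [-0.1, 0.3, 0.6]
grip_width: 0.0267
gripper_force: 69.1
```

apply_moves(series=[[0, 0, 4, 0, 0, 0, 0], [0, 0, 4, 0, 0, 0, 0], [0, 0, 4, 0, 0, 0, 0], [0, 0, 4, 0, 0, 0, 0]])

```text
time_s: 16.45
position: [0.658, -0.0092, 0.217]
tool_rot: [[-0.992, -0.129, -0.0], [-0.129, 0.992, 0.0], [0.0, 0.0, -1.0]]
ft_force: [-0.1, -0.3, 0.1]
grip_width: 0.0268
gripper_force: 69.1
```

apply_moves(series=[[0, 0, 4, 0, 0, 0, 0], [0, 0, 4, 0, 0, 0, 0], [0, 0, 4, 0, 0, 0, 0], [0, 0, 4, 0, 0, 0, 0]])

```text
time_s: 16.95
position: [0.658, -0.0092, 0.2011]
tool_rot: [[-0.992, -0.129, -0.0], [-0.129, 0.992, -0.0], [0.0, -0.0, -1.0]]
ft_force: [0.2, 0.1, -0.1]
grip_width: 0.0264
gripper_force: 69.1
```

```bash
python3 - <<'E'
from h import *
to([.658,-.0095,.172],187.5)
d=get_image("scene");P=cloud(d);cv2.imwrite("pics/push.png",cv2.resize(d["frame"][170:370,250:450,::-1],None,fx=3,fy=3))
E
```

```text
t 16.95 at [ 0.658  -0.0092  0.2011] yaw -172.58 turn z -0.08 shift after turn [ 0.  -0.3 29.1] F [ 0.2  0.1 -0.1] grip 0.0264 69.10223007202148
```

View pics/push.png

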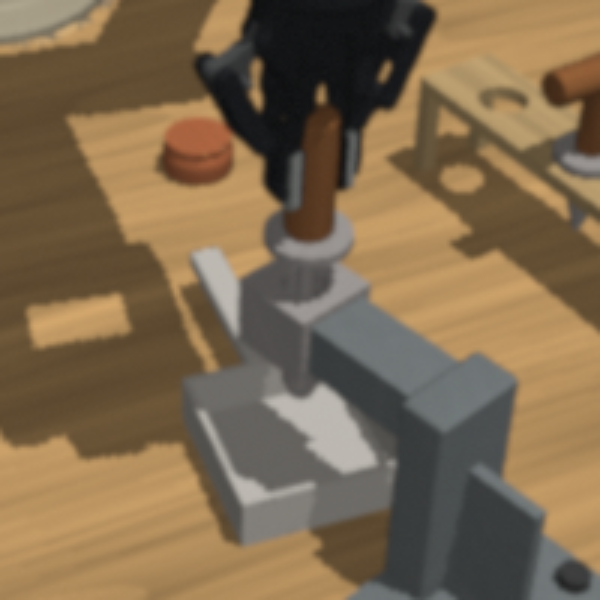

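The pin's lower end shows below the knuckle at about (300,385), and the punch is in the hole. I'll keep pushing until the collar seats.

apply_moves(series=[[0, 0, 4, 0, 0, 0, 0], [0, 0, 4, 0, 0, 0, 0], [0, 0, 4, 0, 0, 0, 0], [0, 0, 4, 0, 0, 0, 0], [0, 0, 4, 0, 0, 0, 0], [0, 0, 3, 0, 0, 0, 0], [0, 0, 2, 0, 0, 0, 0]])

```text
time_s: 17.88
position: [0.658, -0.0093, 0.1761]
tool_rot: [[-0.992, -0.129, -0.0], [-0.129, 0.992, -0.0], [0.0, -0.0, -1.0]]
ft_force: [-0.2, 0.1, -1.8]
grip_width: 0.0267
gripper_force: 69.1
```

apply_moves(series=[[0, 0, 1, 0, 0, 0, 0], [0, 0, 1, 0, 0, 0, 0], [0, 0, 0.5, 0, 0, 0, 0]])

```text
time_s: 18.25
position: [0.658, -0.0092, 0.1738]
tool_rot: [[-0.992, -0.129, 0.0], [-0.129, 0.992, -0.0], [-0.0, -0.0, -1.0]]
ft_force: [-0.6, -0.6, -2.1]
grip_width: 0.0262
gripper_force: 69.1
```

apply_moves(series=[[0, 0, 0.7, 0, 0, 0, 0], [0, 0, 0.7, 0, 0, 0, 0], [0, 0, 0.6, 0, 0, 0, 0]])

```text
time_s: 18.62
position: [0.658, -0.0092, 0.1723]
tool_rot: [[-0.992, -0.129, 0.0], [-0.129, 0.992, -0.0], [-0.0, -0.0, -1.0]]
ft_force: [-1.8, 0.2, 2.4]
grip_width: 0.0265
gripper_force: 69.1
```

```bash
python3 - <<'E'
from h import *
to([.658,-.0095,.172],187.5)
d=get_image("scene");cv2.imwrite("pics/seat.png",cv2.resize(d["frame"][170:370,250:450,::-1],None,fx=3,fy=3))
E
```

```text
t 18.62 at [ 0.658  -0.0092  0.1723] yaw -172.58 turn z -0.08 shift after turn [ 0.1 -0.2  0.3] F [-1.8  0.2  2.4] grip 0.0265 69.09992337226868
```

View pics/seat.png

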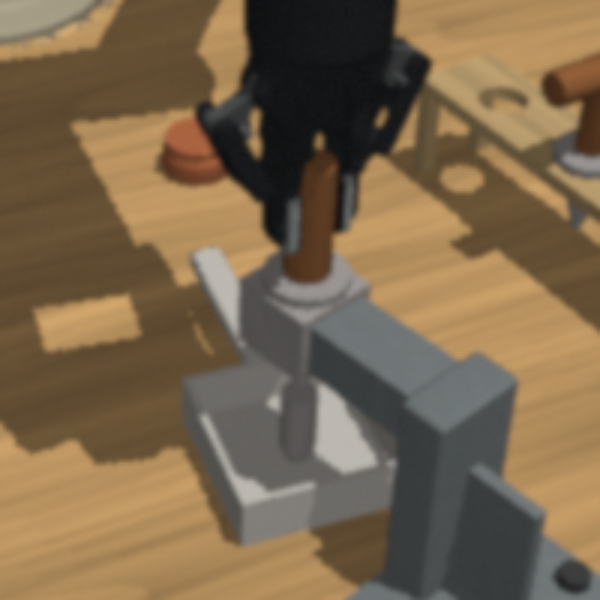

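The pin stands in the tray at about (298,420), clear of the punch. The collar is on the knuckle at (310,280) and the force is starting to rise. One light press will confirm contact, then I'll release.

apply_moves(series=[[0, 0, 0.7, 0, 0, 0, 0], [0, 0, 0, 0, 0, 0, 0], [0, 0, 0, 0, 0, 0, 0]])

```text
time_s: 19.05
position: [0.658, -0.0093, 0.1723]
tool_rot: [[-0.992, -0.129, 0.001], [-0.129, 0.992, -0.0], [-0.001, -0.0, -1.0]]
ft_force: [-3.2, 1.1, 6.5]
grip_width: 0.0264
gripper_force: 69.3
```

Seated. Now I'll release and retreat straight up.

apply_moves(series=[[0, 0, 0, 0, 0, 0, 0.4], [0, 0, 0, 0, 0, 0, 0.6], [0, 0, 0, 0, 0, 0, 1], [0, 0, 0, 0, 0, 0, 1], [0, 0, 0, 0, 0, 0, 1], [0, 0, -8, 0, 0, 0, 1], [0, 0, -20, 0, 0, 0, 1], [0, 0, -30, 0, 0, 0, 1], [0, 0, -30, 0, 0, 0, 1], [0, 0, -30, 0, 0, 0, 1], [0, 0, -10, 0, 0, 0, 1], [0, 0, 0, 0, 0, 0, 1]])

```text
time_s: 20.55
position: [0.658, -0.0092, 0.2991]
tool_rot: [[-0.992, -0.129, 0.0], [-0.129, 0.992, -0.0], [-0.0, -0.0, -1.0]]
ft_force: [0.3, 0.9, -0.9]
grip_width: 0.0858
gripper_force: 0.0
```

```bash
python3 - <<'E'
from h import *
to([.658,-.0095,.172],187.5)
d=get_image("scene");P=cloud(d);cv2.imwrite("pics/end.png",cv2.resize(d["frame"][170:370,250:450,::-1],None,fx=3,fy=3))
x,y,z=P[...,0],P[...,1],P[...,2]
for lo,hi in((.143,.151),(.17,.19),(.19,.21),(.215,.235)):
    q=P[(abs(x-.655)<.04)&(abs(y+.01)<.04)&(z>lo)&(z<hi)]
    if len(q): print(lo,len(q),q.mean(0).round(4),q.max(0).round(4))
E
```

```text
t 20.55 at [ 0.658  -0.0092  0.2991] yaw -172.58 turn z -0.08 shift after turn [  0.   -0.3 127.1] F [ 0.3  0.9 -0.9] grip 0.0858 0.0
0.143 316 [ 0.6663 -0.0134  0.1473] [0.684  0.0154 0.151 ]
0.17 176 [ 0.6666 -0.014   0.1799] [0.6739 0.0022 0.19  ]
0.19 171 [ 0.667  -0.0139  0.2004] [0.6738 0.001  0.2099]
0.215 200 [ 0.6614 -0.0109  0.221 ] [0.6732 0.0042 0.2246]
```

View pics/end.png

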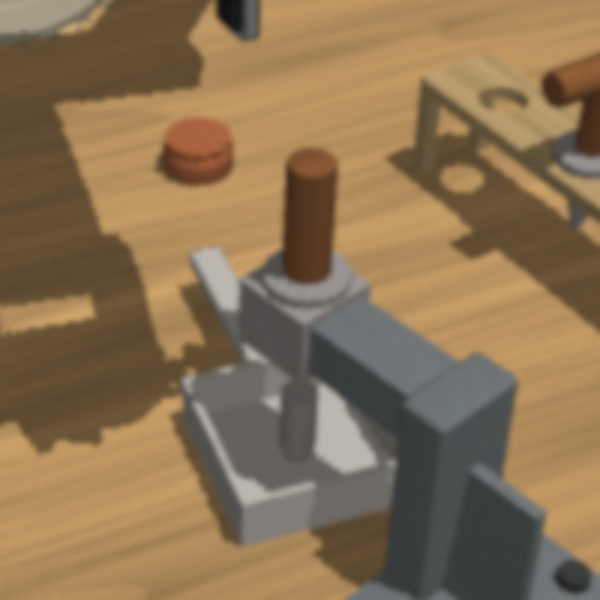

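The punch stands upright with its collar on the knuckle (collar top 147 mm, handle top 222 mm). The pin is in the tray at about (298,420), and the gripper is clear.

```bash
python3 -c "
from rig import env
print(env.close_job())"
```

```text
the job is handed in; nothing more can be done
None
```

The job is handed in at about 21 s of the 58 s allowed: the tray is flat under the bracket with the pin standing in it, and the slim punch is left in the hole with its collar on the knuckle and the gripper clear; no verdict came back.

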